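# Kick the stand of the mesh guard down and hold the guard upright for bolting

## Robot

A 7-joint arm with a two-finger parallel gripper is mounted at the origin on the work surface. World frame = base frame: x ahead of the robot, y to its left, z up, the work surface at z = 0. Lengths are in mm, angles in rad, forces in N, time in s.
With the tool pointing down it reaches from about 400 to 875 mm from the base axis. Payload 4.4 kg.
Tool frame: the origin (TCP) lies between the finger pads; the fingertips stand 11 mm ahead of it and the grasp point (between the pads) lies 8 mm behind it; y points along the fingers, x is the direction in which the jaws open and shut, and the axes are right-handed (so a half turn about y gives the same grasp; the last joint's range is limited). The gripper opens to 85 mm and grips with 20 to 120 N. Pads are 22 mm wide; open, the fingers measure 114 mm over their backs; the gripper's body (76 mm by 85 mm) begins 54 mm behind the grasp point. The pads swing forward as they close: fully open they stand 13 mm farther back than shut.
Start: joints at [-1.384, 0.628, 0.038, 1.517, -0.027, 0.996, -0.02], TCP at [162.551, 629.361, 242.313] pointing down, gripper open.
Joint ranges: [-3.06, 3.06], [-0.37, 2.12], [-1.25, 1.32], [0.18, 2.47], [-1.1, 4.24], [0.23, 1.98], [-2.94, 2.94]. Speed limits (rad/s): [2.57, 2.57, 3.14, 3.14, 3.14, 3.14, 3.14].

## Interface

Orientations are given as [roll, pitch, yaw] about the fixed x, y, z axes, in that order (R = Rz(yaw) Ry(pitch) Rx(roll)).
In Python, from cell import * gives the robot as it stands.
- The arm moves only by the shell command python3 -m jog 'ROWS'. ROWS is JSON, a list of rows, each an object of numbers: "x", "y", "z": the shift along the tool's x, y, z in mm; "ax", "ay", "az": the turn, a rotation vector about the tool's x, y, z in rad; "grip": the finger opening in mm, from 0 to 85.4. In form: [{"x": .., "y": .., "z": .., "ax": .., "ay": .., "az": .., "grip": ..}, ...]. A call has 1 to 5 rows; each row is the pose to reach, as a shift and turn from the pose commanded when the call began, along the tool's axes at that moment; what a row does not reach only later rows make up. A row lasts 1/10 s, in which the tool goes at most 50 mm and 8.59 degrees, less where a joint would pass 70% of its speed; a pose out of reach is approached as far as the arm can. A call with a gripper value outside its range is refused whole. The fingers move at their own pace and stop on an object; the grip force is fixed at half the most. Time passes only in rows, so rows that repeat a pose let the fingers close. It gives the time, the measured TCP pose, the force and the opening at its end, in the units of the state.
- read_state(): the state, without advancing time (a new reading comes with each control period).
- get_image(name): name is "scene" or "top" or "wrist"; returns a dict with "color" (480x640x3 uint8, red, green, blue), "vfov" (degrees; the focal length in pixels is half the picture's height over the tangent of half this angle, whatever the lens; pixels are square), "cx", "cy" (the principal point, pixels), "k1" (the pictures are not rectified: a ray, as slopes to the right and down, at radius r is drawn at 1 + k1 r^2 times it, then the intrinsics apply), "camera_from_world" (4x4, takes a point from world to camera coordinates). Camera axes: x right, y down, z forward; pixel columns grow to the right and rows downward; lengths in mm; the calibration is good to about 2 mm. A picture is of the moment at which its call begins. There is no depth.
- finish_job(): hands the job in, once; it reports no verdict.
The state is a dict: "clock": time; "qpos": joint angles; "qd": joint speeds; "tau": joint torques, N m; "eef_pos": TCP position; "tool_rot": TCP orientation; "force": force on the tool from outside, world axes, zero at the start; "torque": the same for the moment, N m; "width": finger opening in mm.
Only numpy, scipy, OpenCV 4.12 (cv2) and the standard library are available. Lean on these libraries where they do the work, as an engineer would, in place of code of your own. Each camera call takes 0.05 s, during which the arm holds its last target.

## Task

The yellow mesh guard is leaning against the steel angle plate with its red kickstand folded up along its middle rail. While the guard still leans there, push the kickstand down over its centre until it springs fully down; then take the guard by its frame, swing it up off the angle plate until it stands upright with its bottom pipe still resting on the bench where it is, and hold it there so that I can clip it down: finish while holding it, do not let go. Do not carry the guard about, let it fall or disturb the other things on the bench.

Things in the scene. Friction and masses are not known exactly. Their poses are not given: they have to be found in the camera images.
- guard: Mesh guard, about 0.85 kg: yellow frame of 18 mm round pipe, 300 mm wide, 249 high, grey wire mesh (stops fingers like a 4 mm sheet), yellow middle rail 130 mm up. Origin: middle of the bottom pipe, on its axis. Axes: y along that pipe (to the left), z up in the mesh's plane, x square to it, away from the robot. Starts leaning back (top to +x) about 0.26 rad, mesh on the angle plate's top edge.
- guard_top (a point): Middle of the guard's top pipe (18 mm thick, along the guard's y), on its axis, 231 mm from the guard's origin: grip here from above, fingers closing across the pipe. The guard rests only on its round bottom pipe, so let go it tips: with the kickstand down, towards the robot until it leans about 0.16 rad on the kickstand's foot.
- guard_foot_left (a point): Point on the bottom pipe's axis 125 mm to the guard's left (+y); 9 mm above the bench when the pipe rests on it
- guard_foot_right (a point): Point on the bottom pipe's axis 125 mm to the guard's right (-y); 9 mm above the bench when the pipe rests on it
- kickstand (a joint): Angle of the kickstand, rad: 0 folded up (leg along the guard's +y, level), 1.75 fully down on its stop. A coil spring near the pivot drives it away from its centre, which lies at about 0.7, both ways: back up to 0 below that, down to 1.75 beyond it. About 3.5 N of push, 75 mm from the pivot, takes it off its upper stop; less is needed towards the centre.
- kickstand_pivot (a point): Pivot of the kickstand, on a dark bracket on the robot's side of the middle rail; in the guard's frame at x -32, y -65, z 130 mm. The leg turns in the plane of the guard's y axis and the direction (-0.375, 0, -0.927) of the guard's frame; its free end sets off in that direction: down and 22 degrees out from the mesh, towards the robot.
- kickstand_tip (a point): Centre of the round black rubber foot (16 mm in diameter) at the free end of the kickstand, a straight red rod 12 mm in diameter; 130 mm from the pivot
- angle_plate: Fixed steel angle plate behind the guard: upright wall 200 mm wide, 160 mm high, 25 mm thick, with a 120 mm foot behind it. Origin: bottom middle of its near face; x square to that face, away from the robot, y along it, z up.
- dye_bottle: Dark purple bottle, 62 mm in diameter, 125 mm high; origin at the centre of its underside. To be left alone.
- file: File with a wooden handle lying on the bench, 312 mm long, 26 mm thick at the handle; origin on the bench about its middle, x from handle to point. To be left alone.
- vee_block: Steel vee block, 70 x 50 x 46 mm, standing on the angle plate's foot; origin at the centre of its underside. To be left alone.
- spanner: Steel spanner lying on the bench, 160 mm long; origin under its middle. To be left alone.
- clip_left: Small steel saddle clip, 20 x 60 x 23 mm, near the guard's left end; origin at the centre of its underside. To be left alone.
- clip_right: Small steel saddle clip, 20 x 60 x 23 mm, near the guard's right end; origin at the centre of its underside. To be left alone.
- try_square: Steel try square lying on the bench, 90 mm stock and 130 mm blade, 22 mm thick; origin under the stock. To be left alone.
Not all that is in view belongs to the job. Of the things that look like the angle_plate, take the one that is nearest to the robot's base at the start.

How it is judged:
By the outcome, as a careful person would: the job done as asked, in the order asked, and still so for the second after the job is handed in, while the arm keeps its last pose, push and grip.
It also fails if it takes over 45 s, if anything falls off the work surface, if the arm or the gripper's body presses on something with over 40 N, if the wrist force passes 120 N, or if a joint passes its speed limit or range.

## Working session

There is one attempt and no reset: what is moved stays moved. The work goes in short steps, Python scripts to look and compute and a shell command to move; the robot and the scene stay as the last step left them, time stands still between calls to the robot, and variables do not carry over. Pictures are saved under pics/ and viewed, and the job is handed in when it is done.

```bash
ls; mkdir -p pics; python3 - <<'E'
from cell import *
import cv2,pickle
d={}
for n in ("scene","top","wrist"):
    im=get_image(n); d[n]=im
    cv2.imwrite(f"pics/{n}0.png",im["color"][:,:,::-1])
    print(n,im["vfov"],im["cx"],im["cy"],im["k1"]);print(im["camera_from_world"])
pickle.dump(d,open("im0.pkl","wb"))
print(read_state())
E
```

```text
pics
scene 53.293366215288984 312.8289706914335 234.36608797784695 0.03783744066645026
[[-3.85897887e-02  9.99217533e-01  8.66889353e-03  2.04224914e+01]
 [ 7.96202639e-01  3.59891058e-02 -6.03958725e-01 -3.33350193e+02]
 [-6.03798133e-01 -1.64044437e-02 -7.96968449e-01  1.46803535e+03]
 [ 0.00000000e+00  0.00000000e+00  0.00000000e+00  1.00000000e+00]]
top 46.41434973821723 321.3064690401729 234.10228147401332 -0.019700566287387405
[[-1.44244662e-02 -9.99894807e-01  1.51958927e-03  8.42555794e+00]
 [-9.98618063e-01  1.43292045e-02 -5.05632082e-02  5.27733383e+02]
 [ 5.05361148e-02 -2.24683658e-03 -9.98719707e-01  1.59320475e+03]
 [ 0.00000000e+00  0.00000000e+00  0.00000000e+00  1.00000000e+00]]
wrist 58.254264792707865 318.71095833139736 240.14128249783917 -0.026993968829912122
[[ 2.49025857e-01  9.68494326e-01 -2.20507087e-03 -6.49093587e+02]
 [ 9.28275055e-01 -2.38033838e-01  2.85736442e-01 -3.90288493e+01]
 [ 2.76209242e-01 -7.32026746e-02 -9.58305704e-01  3.79380335e+02]
 [ 0.00000000e+00  0.00000000e+00  0.00000000e+00  1.00000000e+00]]
{'clock': 0.15, 'qpos': array([-1.38380469,  0.62915268,  0.03843122,  1.51813863, -0.02700766,
        0.99629641, -0.02000004]), 'qd': array([ 1.10682670e-03, -2.66838196e-03,  2.13882408e-04, -1.69831690e-03,
        1.67392997e-04, -3.16456413e-04, -5.67326517e-05]), 'tau': array([ 1.26721203e-03, -5.63791394e+01,  1.22784253e+00, -1.93648535e+01,
        1.11585631e-02,  7.41827069e-03, -9.13305570e-06]), 'eef_pos': array([162.41155145, 628.90717064, 241.58758011]), 'tool_rot': array([-1.57078803e+00,  1.47805416e-03,  1.31801438e+00]), 'force': array([ 0.71140551, -0.56829137, -1.28982838]), 'torque': array([ 0.01674482, -0.00725291,  0.05357856]), 'width': 85.38208959527171}
```

View pics/scene0.png

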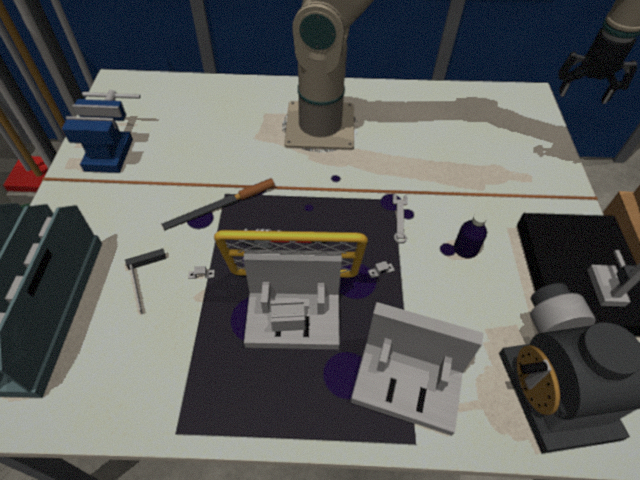

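View pics/top0.png

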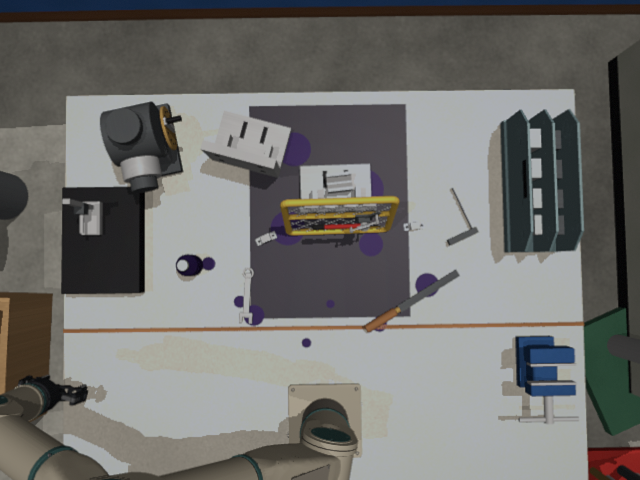

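View pics/wrist0.png

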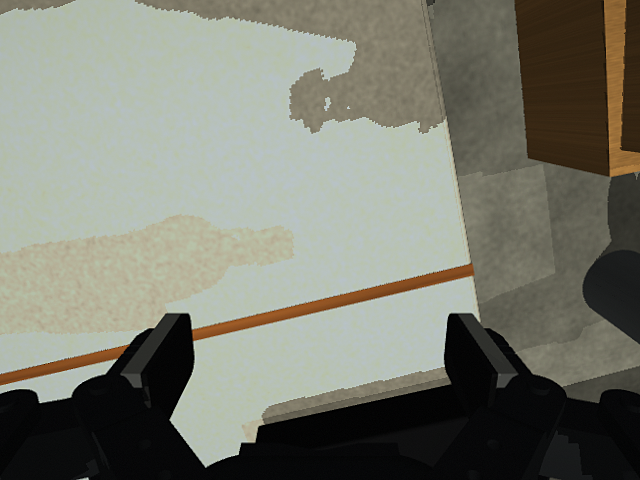

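```bash
cat > h.py <<'E'
import numpy as np, cv2
from scipy.spatial.transform import Rotation as Ro
def K(im):
    f=240/np.tan(np.radians(im["vfov"])/2); return f
def proj(im,P):
    P=np.atleast_2d(P); C=np.asarray(im["camera_from_world"]); c=P@C[:3,:3].T+C[:3,3]
    s=c[:,:2]/c[:,2:]; r2=(s**2).sum(1,keepdims=True)
    return s*(1+im["k1"]*r2)*K(im)+[im["cx"],im["cy"]]
def ray(im,uv):
    d=(np.asarray(uv,float)-[im["cx"],im["cy"]])/K(im); s=d.copy()
    for _ in range(20): s=d/(1+im["k1"]*(s@s))
    C=np.asarray(im["camera_from_world"]); R=C[:3,:3]; o=-R.T@C[:3,3]; v=R.T@np.r_[s,1]
    return o,v/np.linalg.norm(v)
def onplane(im,uv,z):
    o,v=ray(im,uv); return o+v*(z-o[2])/v[2]
def tri(*pairs):
    A=np.zeros((3,3));b=np.zeros(3)
    for im,uv in pairs:
        o,v=ray(im,uv); M=np.eye(3)-np.outer(v,v); A+=M;b+=M@o
    p=np.linalg.solve(A,b)
    res=[np.linalg.norm((np.eye(3)-np.outer(v,v))@(p-o)) for o,v in (ray(i,u) for i,u in pairs)]
    return p,res
def crop(im,x0,y0,x1,y1,s,fn):
    c=im["color"][y0:y1,x0:x1,::-1]; cv2.imwrite(fn,cv2.resize(c,None,fx=s,fy=s,interpolation=cv2.INTER_CUBIC))
E
python3 - <<'E'
import pickle; from h import *
d=pickle.load(open("im0.pkl","rb"))
crop(d["top"],240,160,440,270,4,"pics/tc0.png")
crop(d["scene"],180,215,420,355,3.3,"pics/sc0.png")
E
```

```text
(no output)
```

View pics/tc0.png

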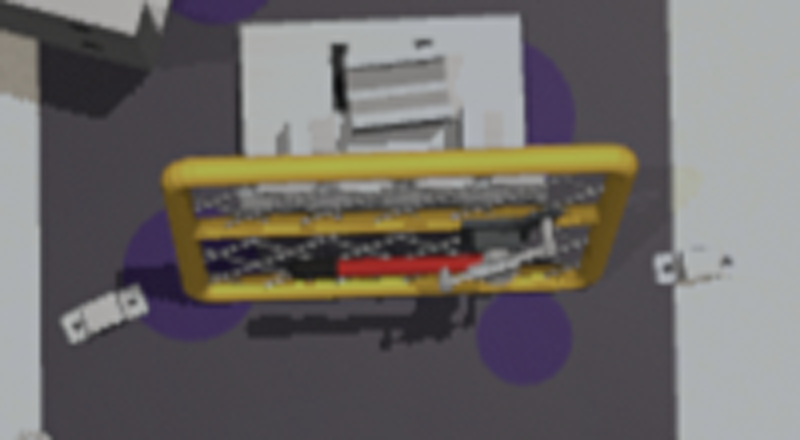

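View pics/sc0.png

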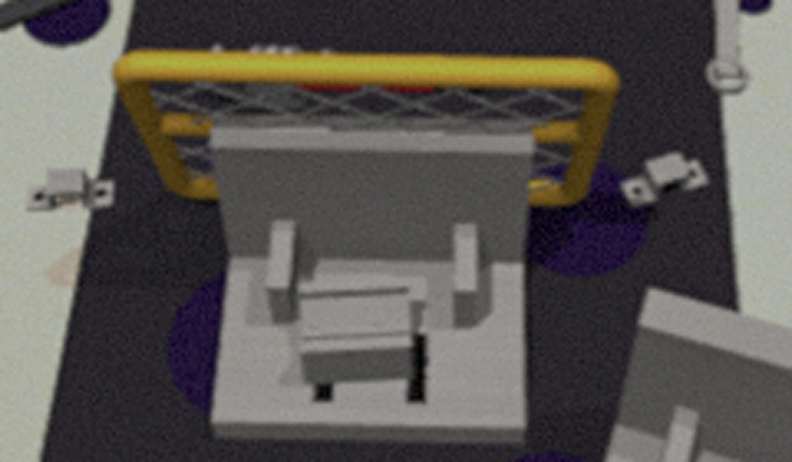

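```bash
python3 - <<'E'
import pickle; from h import *
d=pickle.load(open("im0.pkl","rb")); T=d["top"];S=d["scene"]
for n,im in (("top",T),("scene",S)):
    hsv=cv2.cvtColor(im["color"],cv2.COLOR_RGB2HSV)
    m=cv2.inRange(hsv,(20,150,90),(32,255,255))
    k,l,st,c=cv2.connectedComponentsWithStats(m)
    i=1+st[1:,4].argmax(); print(n,st[i])
t=lambda u,v:np.array([240+(u+.5)/4-.5,160+(v+.5)/4-.5])
s=lambda u,v:np.array([180+(u+.5)/3.3-.5,215+(v+.5)/3.3-.5])
L,rl=tri((T,t(164,173)),(S,s(618,78))); R,rr=tri((T,t(637,160)),(S,s(115,70)))
print("top pipe L,R",L,rl,R,rr,"len",np.linalg.norm(L-R),"mid",(L+R)/2,"yaw",np.arctan2(L[1]-R[1],L[0]-R[0])-np.pi/2)
# bottom pipe axis near z=9 : near side centre
for uv in ((200,293),(570,288)): print("bot",onplane(T,t(*uv),9))
for uv in ((190,190),(560,195)): print("bot scene",onplane(S,s(*uv),9))
print("foot,leg",[onplane(T,t(*uv),118) for uv in ((310,267),(340,267),(480,265))])
print("plate top edge",[onplane(T,t(*uv),0) for uv in ((240,25),(520,15))])
E
```

```text
top [ 281  197  118   38 1471]
scene [ 215  230  152   13 1308]
top pipe L,R [596.45251553 103.39643755 228.0949126 ] [np.float64(1.7924729375256236), np.float64(1.792472937525655)] [ 600.48471972 -192.25569236  223.42785998] [np.float64(1.8788240777061318), np.float64(1.878824077706133)] len 295.7164553603295 mid [598.46861762 -44.4296274  225.76138629] yaw 0.013637494224834068
bot [532.86435098  91.94342389   9.        ]
bot [ 532.6490146  -174.39455166    9.        ]
bot scene [ 546.18517043 -178.59861825    9.        ]
bot scene [538.78434301  86.91185417   9.        ]
foot,leg [array([543.43505497,  11.99327956, 118.        ]), array([543.14657778,  -8.13996025, 118.        ]), array([ 543.14714749, -102.13949953,  118.        ])]
plate top edge [array([728.33619275,  61.0763122 ,   0.        ]), array([ 732.81538144, -142.97291558,    0.        ])]
```

Candidates for the angle plate: the plate at top-view pixel (336,180), scene (292,300), and the one at top (247,145), scene (418,365). The base is at top (325,415), so the first is nearest; the guard leans on it and the vee block stands on it. The crop confirms this: yellow frame, red leg at crop (340–480, 267) and black foot at about (310, 267). There is only one guard and one red leg.

First I'll lift and swing over for a wrist view.

```bash
cat > d.py <<'E'
# usage: delta(target_xyz, target R) -> tool shift, rotvec
from h import *
from cell import *
def down(a=0.,yaw=0.):
    # tool y along (sin a,0,-cos a) [a>0 points away], tool x ~ world x
    R=np.column_stack([[np.cos(a),0,np.sin(a)],[np.sin(a),0,-np.cos(a)],[0,1,0]])
    return Ro.from_euler('z',yaw).as_matrix()@R
def delta(p,R,verbose=True):
    s=read_state(); R0=Ro.from_euler('xyz',s["tool_rot"]).as_matrix()
    dp=R0.T@(np.array(p)-s["eef_pos"]); rv=Ro.from_matrix(R0.T@R).as_rotvec()
    print("at",s["eef_pos"].round(1),"F",s["force"].round(1),"t",round(s["clock"],2),"\n shift",dp.round(1),"turn",rv.round(3))
E
python3 - <<'E'
from d import *
delta([500,20,330],down())
E
```

```text
at [162.4 628.9 241.6] F [ 0.7 -0.6 -1.3] t 0.15 
 shift [-505.3  -87.7 -479.1] turn [ 1.000e-03  1.318e+00 -1.000e-03]
```

```bash
python3 -m jog '[{"y":-88,"grip":0},{"y":-88,"x":-50,"z":-10,"grip":0},{"x":-505,"y":-88,"z":-478,"ay":1.318,"grip":0},{"x":-505,"y":-88,"z":-478,"ay":1.318,"grip":0},{"x":-505,"y":-88,"z":-478,"ay":1.318,"grip":0}]'; python3 - <<'E'
from d import *
delta([500,20,330],down())
E
```

```text
at [162.4 628.9 241.6] F [ 0.7 -0.6 -1.3] t 0.15 
 shift [-505.3  -87.7 -479.1] turn [ 1.000e-03  1.318e+00 -1.000e-03]$[0]: bad value
```

```bash
python3 -m jog '[{"x":0,"y":-50,"z":0,"ax":0,"ay":0,"az":0,"grip":5},{"x":-40,"y":-88,"z":-30,"ax":0,"ay":0,"az":0,"grip":5},{"x":-505,"y":-88,"z":-478,"ax":0,"ay":1.318,"az":0,"grip":5},{"x":-505,"y":-88,"z":-478,"ax":0,"ay":1.318,"az":0,"grip":5},{"x":-505,"y":-88,"z":-478,"ax":0,"ay":1.318,"az":0,"grip":5}]'; python3 - <<'E'
from d import *
delta([500,20,330],down())
E
```

```text
clock: 0.65
eef_pos: [251.9, 459.9, 324.5]
tool_rot: [-1.571, -0.0, 0.862]
force: [1.8, 0.3, 0.2]
width: 12.3
at [251.9 459.9 324.5] F [1.8 0.3 0.2] t 0.65 
 shift [-172.5   -5.7 -474.7] turn [-0.     0.862  0.   ]
```

```bash
python3 -m jog '[{"x":-172,"y":-6,"z":-475,"ax":0,"ay":0.862,"az":0,"grip":0},{"x":-172,"y":-6,"z":-475,"ax":0,"ay":0.862,"az":0,"grip":0},{"x":-172,"y":-6,"z":-475,"ax":0,"ay":0.862,"az":0,"grip":0},{"x":-172,"y":-6,"z":-475,"ax":0,"ay":0.862,"az":0,"grip":0},{"x":-172,"y":-6,"z":-475,"ax":0,"ay":0.862,"az":0,"grip":0}]'; python3 - <<'E'
from d import *
delta([500,20,330],down())
E
```

```text
clock: 1.15
eef_pos: [376.0, 243.1, 327.4]
tool_rot: [-1.57, -0.0, 0.112]
force: [0.2, 1.1, -0.4]
width: -0.2
at [376.  243.1 327.4] F [ 0.2  1.1 -0.4] t 1.15 
 shift [  98.2   -2.7 -235.5] turn [-0.001  0.112  0.   ]
```

```bash
python3 -m jog '[{"x":98,"y":-3,"z":-235,"ax":0,"ay":0.112,"az":0,"grip":0},{"x":98,"y":-3,"z":-235,"ax":0,"ay":0.112,"az":0,"grip":0},{"x":98,"y":-3,"z":-235,"ax":0,"ay":0.112,"az":0,"grip":0},{"x":98,"y":-3,"z":-235,"ax":0,"ay":0.112,"az":0,"grip":0},{"x":98,"y":-3,"z":-235,"ax":0,"ay":0.112,"az":0,"grip":0}]'; python3 - <<'E'
from d import *
import pickle
delta([500,20,330],down())
w=get_image("wrist"); pickle.dump(w,open("w1.pkl","wb")); cv2.imwrite("pics/w1.png",w["color"][:,:,::-1])
C=w["camera_from_world"]; print(-C[:3,:3].T@C[:3,3], read_state()["eef_pos"],read_state()["qpos"].round(2))
E
```

```text
clock: 1.65
eef_pos: [498.8, 25.5, 330.3]
tool_rot: [-1.57, 0.0, 0.006]
force: [0.4, 0.8, -0.7]
width: 0.0
at [498.8  25.5 330.3] F [ 0.4  0.8 -0.7] t 1.65 
 shift [ 1.2  0.3 -5.5] turn [-0.     0.006 -0.   ]
[499.45674748  98.1186945  462.08906933] [502.58993323  15.24574121 331.09639651] [-0.49  0.35  0.56  1.81 -0.21  1.03  0.13]
```

View pics/w1.png

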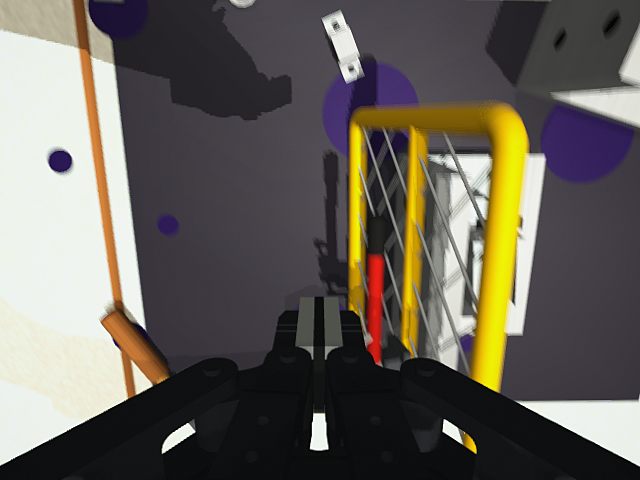

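```bash
python3 - <<'E'
from d import *
import pickle
w=get_image("wrist"); pickle.dump(w,open("w2.pkl","wb"))
print(read_state()["eef_pos"],read_state()["qd"].round(3))
crop(w,300,80,560,400,2.5-.7,"pics/w2.png")
hsv=cv2.cvtColor(w["color"],cv2.COLOR_RGB2HSV)
red=((hsv[...,0]<6)|(hsv[...,0]>174))&(hsv[...,1]>180)&(hsv[...,2]>90); red[:,:340]=0
ys,xs=np.nonzero(red); print("red",xs.min(),xs.max(),ys.min(),ys.max())
for y in range(ys.min(),ys.max(),15):
    r=xs[ys==y]; print(y,r.min(),r.max(),end="; ")
d=pickle.load(open("im0.pkl","rb")); 
y0=ys.min(); tip=np.array([xs[ys==y0+5].mean(),y0-.5])
hs=cv2.cvtColor(d["top"]["color"],cv2.COLOR_RGB2HSV); r=((hs[...,0]<6)|(hs[...,0]>174))&(hs[...,1]>150)&(hs[...,2]>80); r[:200]=0;r[250:]=0
k,l,st,c=cv2.connectedComponentsWithStats(r.astype(np.uint8)); print("\ntop red",st[1:],c[1:])
for z in (135,143,150): print(z,"red/black",onplane(w,tip,z),"axis@y360",onplane(w,[xs[ys==ys.max()-10].mean(),ys.max()-10],z))
E
```

```text
[500.6136205   18.96342023 330.74708882] [-0.086 -0.022 -0.083  0.047 -0.038  0.026 -0.078]
red 361 375 238 347
238 362 375; 253 361 375; 268 361 375; 283 361 375; 298 361 374; 313 361 374; 328 362 374; 343 365 374; 
top red [[324 224  36   5 130]] [[340.17692308 225.83076923]]
135 red/black [543.83741522  -9.61794351 135.        ] axis@y360 [547.39300958 -98.59355079 135.        ]
143 red/black [542.84804061  -7.20923196 143.        ] axis@y360 [546.31674447 -94.0104812  143.        ]
150 red/black [541.98233783  -5.10160935 150.        ] axis@y360 [545.3750125  -90.00029531 150.        ]
```

View pics/w2.png

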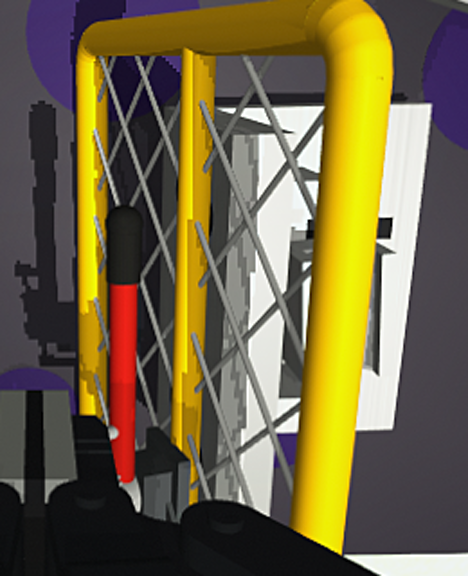

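```bash
python3 - <<'E'
from h import *
import pickle
w=pickle.load(open("w2.pkl","rb")); d=pickle.load(open("im0.pkl","rb")); T=d["top"];S=d["scene"]
print("red/black",tri((w,[368.5,237.5]),(T,[323.7,226])))
print("tip end z143",onplane(w,[368,80+205/1.8],143))
# bottom pipe, middle rail, top pipe in wrist, at row ~240ish
c=lambda u,v:[300+u/1.8,80+v/1.8]
for v in (100,300): print("bottom",onplane(w,c(88,v),9))
for v in (100,360): print("rail z133",onplane(w,c((202 if v==100 else 183),v),134))
print("toppipe",onplane(w,c(365,90),233),onplane(w,c(322,480),233))
# top-pipe corner outer left end
print("L end",onplane(w,c(330,0),230))
E
```

```text
red/black (array([542.32932135,  -5.4310128 , 149.00777678]), [np.float64(0.15868059104123994), np.float64(0.15868059104131632)])
tip end z143 [541.84339513  27.03289865 143.        ]
bottom [536.61162584  61.8639555    9.        ]
bottom [538.55637383 -58.03450526   9.        ]
rail z133 [574.66626011  69.21762624 134.        ]
rail z133 [572.79854365 -46.58858351 134.        ]
toppipe [600.39982865  77.98950206 233.        ] [601.36524357 -49.76631358 233.        ]
L end [588.76074597 102.72809985 230.        ]
```

```bash
python3 - <<'E'
from d import *
delta([515,-18,260],down(.26))
delta([547,-18,169],down(.26))
E
```

```text
at [500.6  19.  330.7] F [-0.7  0.5 -0.2] t 1.75 
 shift [ 14.4  71.  -36.5] turn [ 0.006 -0.005 -0.257]
at [500.6  19.  330.7] F [-0.7  0.5 -0.2] t 1.75 
 shift [ 46.1 162.1 -35.9] turn [ 0.006 -0.005 -0.257]
```

```bash
python3 -m jog '[{"x":5,"y":30,"z":-20,"ax":0,"ay":0,"az":-0.13,"grip":0},{"x":14,"y":71,"z":-36,"ax":0.006,"ay":-0.005,"az":-0.257,"grip":0},{"x":14,"y":71,"z":-36,"ax":0.006,"ay":-0.005,"az":-0.257,"grip":0},{"x":40,"y":120,"z":-36,"ax":0.006,"ay":-0.005,"az":-0.257,"grip":0},{"x":46,"y":150,"z":-36,"ax":0.006,"ay":-0.005,"az":-0.257,"grip":0}]'; python3 - <<'E'
from d import *
delta([547,-18,169],down(.26))
w=get_image("wrist"); cv2.imwrite("pics/w3.png",w["color"][:,:,::-1])
delta([547,-18,169],down(.26))
t=get_image("scene");crop(t,180,180,420,340,3.3,"pics/s3.png")
delta([547,-18,169],down(.26))
E
```

```text
clock: 2.25
eef_pos: [545.7, -8.0, 179.4]
tool_rot: [-1.565, -0.259, 0.01]
force: [0.6, -0.1, 0.1]
width: -0.1
at [545.7  -8.  179.4] F [ 0.6 -0.1  0.1] t 2.25 
 shift [ -1.5  10.3 -10. ] turn [-0.008  0.01  -0.001]
at [543.   -7.8 174. ] F [-0.2 -0.6 -4.5] t 2.3 
 shift [  2.5   5.7 -10.3] turn [-0.008  0.011 -0.01 ]
at [542.1  -8.  176. ] F [-0.6 -0.   0.3] t 2.35 
 shift [  3.    7.9 -10.1] turn [-0.009  0.01  -0.012]
```

View pics/w3.png

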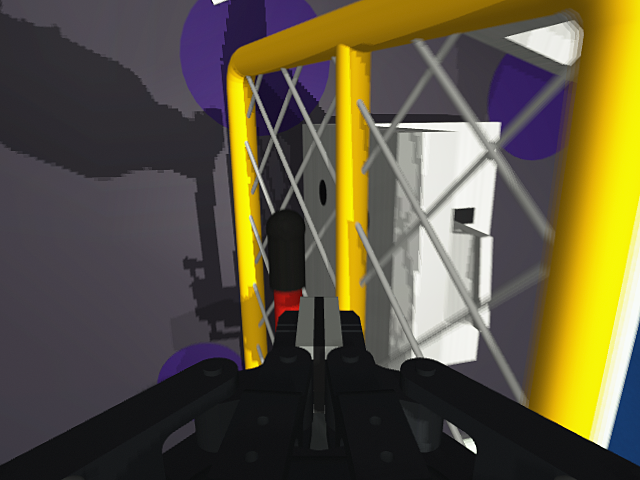

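View pics/s3.png

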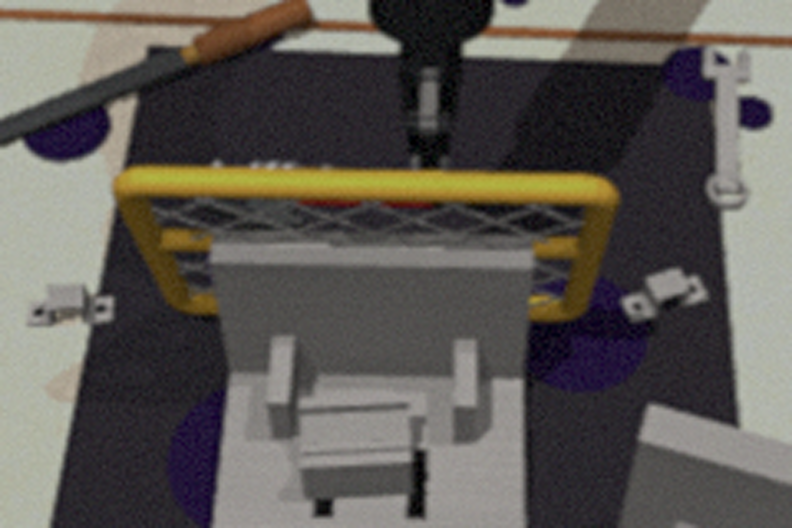

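```bash
python3 -m jog '[{"x":-2,"y":3,"z":-5,"ax":0,"ay":0.01,"az":-0.01,"grip":0},{"x":-3,"y":6,"z":-9,"ax":0,"ay":0.01,"az":-0.01,"grip":0},{"x":-3,"y":10,"z":-10,"ax":0,"ay":0.01,"az":-0.01,"grip":0},{"x":-3,"y":13,"z":-10,"ax":0,"ay":0.01,"az":-0.01,"grip":0},{"x":-3,"y":13,"z":-10,"ax":0,"ay":0.01,"az":-0.01,"grip":0}]'; python3 - <<'E'
from d import *
delta([547,-18,169],down(.26))
w=get_image("wrist"); cv2.imwrite("pics/w4.png",w["color"][:,:,::-1])
delta([547,-18,169],down(.26))
E
```

```text
clock: 2.85
eef_pos: [545.2, -18.3, 167.2]
tool_rot: [-1.562, -0.268, -0.0]
force: [-0.9, -0.6, -0.1]
width: -0.1
at [545.2 -18.3 167.2] F [-0.9 -0.6 -0.1] t 2.85 
 shift [ 2.2 -1.2  0.4] turn [-0.008 -0.     0.008]
at [545.2 -18.3 167.2] F [ 0.5 -0.2  0.1] t 2.9 
 shift [ 2.2 -1.2  0.3] turn [-0.008  0.     0.008]
```

View pics/w4.png

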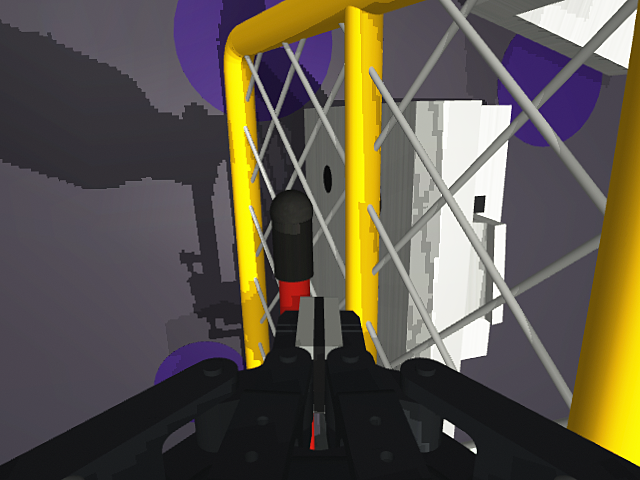

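```bash
python3 -m jog '[{"x":-5,"y":3,"z":0,"ax":0,"ay":0,"az":0,"grip":0},{"x":-9,"y":8,"z":0,"ax":0,"ay":0,"az":0,"grip":0},{"x":-13,"y":11,"z":0,"ax":0,"ay":0,"az":0,"grip":0},{"x":-17,"y":14,"z":-1,"ax":0,"ay":0,"az":0,"grip":0},{"x":-21,"y":17,"z":-2,"ax":0,"ay":0,"az":0,"grip":0}]'; python3 - <<'E'
from d import *
w=get_image("wrist"); cv2.imwrite("pics/w5.png",w["color"][:,:,::-1])
delta([547,-18,169],down(.26))
E
```

```text
clock: 3.4
eef_pos: [528.9, -19.8, 144.9]
tool_rot: [-1.562, -0.267, 0.001]
force: [-0.2, 0.6, 2.8]
width: -0.2
at [528.1 -20.  144.3] F [0.5 0.1 1.4] t 3.45 
 shift [ 24.8 -18.9   2.1] turn [-0.009  0.001  0.006]
```

View pics/w5.png

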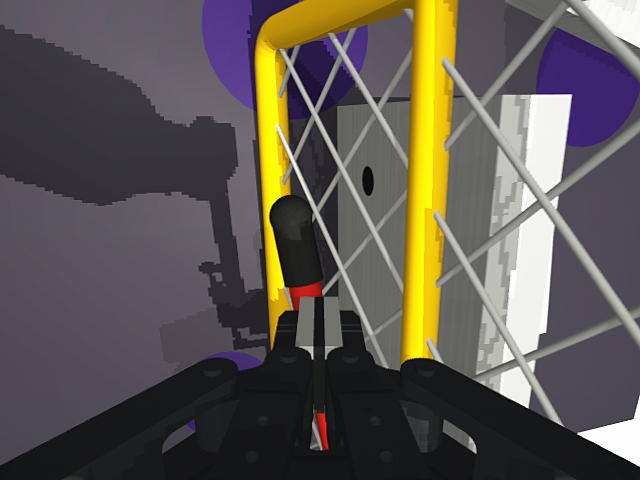

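```bash
python3 -m jog '[{"x":-8,"y":6,"z":-4,"ax":0,"ay":0,"az":0,"grip":0},{"x":-16,"y":12,"z":-8,"ax":0,"ay":0,"az":0,"grip":0},{"x":-24,"y":18,"z":-12,"ax":0,"ay":0,"az":0,"grip":0},{"x":-32,"y":24,"z":-16,"ax":0,"ay":0,"az":0,"grip":0},{"x":-40,"y":30,"z":-20,"ax":0,"ay":0,"az":0,"grip":0}]'; python3 - <<'E'
from d import *
w=get_image("wrist"); cv2.imwrite("pics/w6.png",w["color"][:,:,::-1])
delta([547,-18,169],down(.26))
E
```

```text
clock: 3.95
eef_pos: [508.6, -41.9, 121.7]
tool_rot: [-1.559, -0.238, -0.001]
force: [-0.3, 1.1, 0.3]
width: 0.3
at [508.1 -43.3 121.3] F [ 0.3 -0.5  0.2] t 4.0 
 shift [ 49.  -37.   25.7] turn [-0.01  -0.002 -0.023]
```

View pics/w6.png

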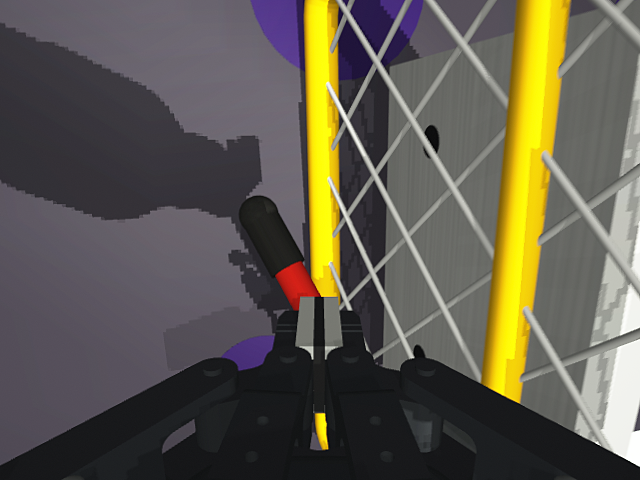

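```bash
python3 - <<'E'
from d import *
s=read_state(); print(s["qpos"].round(3),s["qd"].round(3))
delta([490,-48,100],down(.05))
delta([485,-48,92],down(.0))
E
```

```text
[-0.185  0.588  0.329  2.232 -1.099  0.232  1.133] [-0.011 -0.004  0.016 -0.004 -0.001 -0.002 -0.018]
at [508.1 -43.3 121.3] F [ 0.3 -0.5  0.2] t 4.0 
 shift [-22.6  16.4  -4.9] turn [-0.01  -0.001  0.187]
at [508.1 -43.3 121.3] F [ 0.3 -0.5  0.2] t 4.0 
 shift [-29.3  23.1  -5. ] turn [-0.01  -0.001  0.237]
```

```bash
python3 -m jog '[{"x":-5,"y":4,"z":-1,"ax":0,"ay":0,"az":0.05,"grip":0},{"x":-10,"y":8,"z":-2,"ax":-0.005,"ay":0,"az":0.1,"grip":0},{"x":-16,"y":12,"z":-3,"ax":-0.01,"ay":0,"az":0.15,"grip":0},{"x":-22,"y":17,"z":-4,"ax":-0.01,"ay":0,"az":0.2,"grip":0},{"x":-28,"y":22,"z":-5,"ax":-0.01,"ay":0,"az":0.22,"grip":0}]'; python3 - <<'E'
from d import *
w=get_image("wrist"); cv2.imwrite("pics/w7.png",w["color"][:,:,::-1])
s=read_state(); print(s["qpos"].round(3),s["qd"].round(3))
delta([490,-48,100],down(.05))
E
```

```text
clock: 4.5
eef_pos: [487.7, -46.9, 93.4]
tool_rot: [-1.572, -0.018, 0.002]
force: [-0.2, 0.0, -0.1]
width: 0.0
[-0.355  0.732  0.605  2.114 -0.846  0.535  0.886] [ 0.011 -0.027 -0.019  0.033 -0.019 -0.022  0.015]
at [486.3 -46.9  92.5] F [ 0.2  0.1 -0.3] t 4.55 
 shift [ 3.8 -7.4 -1.2] turn [ 0.     0.002 -0.035]
```

View pics/w7.png

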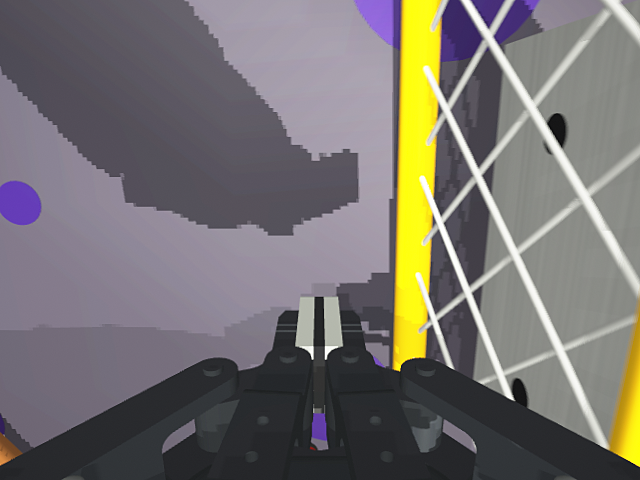

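```bash
python3 -m jog '[{"x":-5,"y":-50,"z":0,"ax":0,"ay":0,"az":0,"grip":0},{"x":-5,"y":-100,"z":0,"ax":0,"ay":0,"az":0,"grip":0},{"x":0,"y":-150,"z":0,"ax":0,"ay":0,"az":0,"grip":20},{"x":10,"y":-200,"z":10,"ax":0,"ay":0,"az":0.1,"grip":60},{"x":10,"y":-240,"z":20,"ax":0,"ay":0,"az":0.2,"grip":60}]'; python3 - <<'E'
from d import *
import pickle
t=get_image("top");crop(t,240,160,440,270,4,"pics/t8.png"); pickle.dump(t,open("t8.pkl","wb"))
w=get_image("wrist"); cv2.imwrite("pics/w8.png",w["color"][:,:,::-1])
s=read_state(); print(s["qpos"].round(3),s["qd"].round(3))
delta([490,-48,100],down(.05))
E
```

```text
clock: 5.05
eef_pos: [492.1, -27.6, 332.4]
tool_rot: [-1.567, 0.173, 0.001]
force: [1.4, 0.4, -1.4]
width: 43.2
[-0.595  0.551  0.962  1.688 -0.407  1.31   0.477] [ 0.018  0.015 -0.022  0.185 -0.02  -0.185  0.046]
at [497.2 -26.6 333.7] F [ 0.3  0.9 -1.3] t 5.15 
 shift [ 31.1 231.7 -22. ] turn [-0.002  0.007 -0.215]
```

View pics/w8.png

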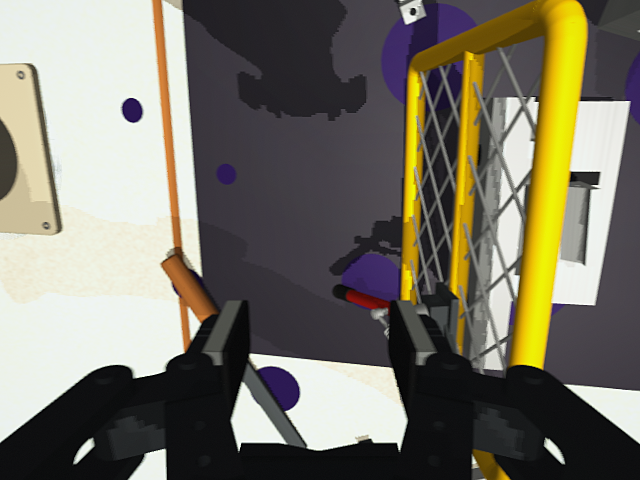

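View pics/t8.png

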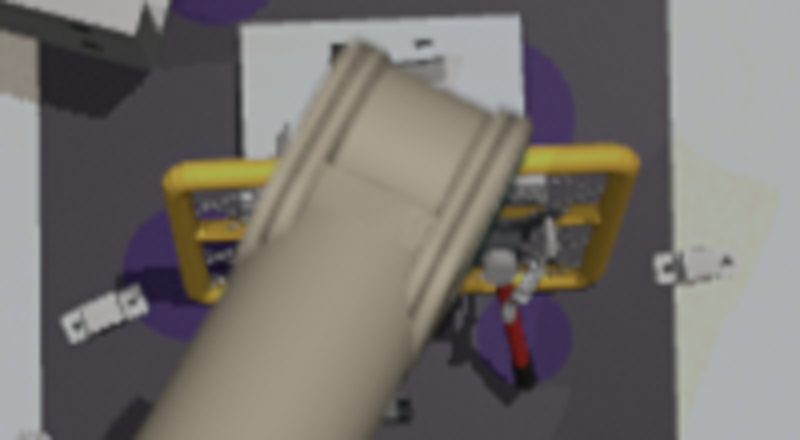

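```bash
python3 - <<'E'
from d import *
import pickle
w=get_image("wrist"); pickle.dump(w,open("w9.pkl","wb")); print(read_state()["qd"].round(3))
hsv=cv2.cvtColor(w["color"],cv2.COLOR_RGB2HSV); m=cv2.inRange(hsv,(18,140,60),(34,255,255))
t=pickle.load(open("im0.pkl","rb"))["top"]
for v in (80,140,200,260,320,360):
    x=np.nonzero(m[v])[0]; runs=np.split(x,np.nonzero(np.diff(x)>3)[0]+1)
    runs=[(r[0],r[-1]) for r in runs if len(r)>4]
    o=[(r,onplane(w,[sum(r)/2,v],z).round(1)) for r,z in zip((runs[0],runs[-1]),(9,232))]
    print(v,runs,o)
s=read_state();print(s["eef_pos"],s["force"].round(1))
E
```

```text
[ 0.013  0.012 -0.009  0.124 -0.001 -0.055  0.011]
80 [(np.int64(404), np.int64(419)), (np.int64(460), np.int64(470)), (np.int64(474), np.int64(480)), (np.int64(539), np.int64(581))] [((np.int64(404), np.int64(419)), array([535.2,  77.2,   9. ])), ((np.int64(539), np.int64(581)), array([597.2,  62.2, 232. ]))]
140 [(np.int64(403), np.int64(416)), (np.int64(456), np.int64(475)), (np.int64(534), np.int64(572))] [((np.int64(403), np.int64(416)), array([536.9,  19.8,   9. ])), ((np.int64(534), np.int64(572)), array([598. ,  34.2, 232. ]))]
200 [(np.int64(401), np.int64(417)), (np.int64(452), np.int64(471)), (np.int64(526), np.int64(564))] [((np.int64(401), np.int64(417)), array([540.4, -41.8,   9. ])), ((np.int64(526), np.int64(564)), array([598.6,   4.1, 232. ]))]
260 [(np.int64(399), np.int64(406)), (np.int64(410), np.int64(415)), (np.int64(448), np.int64(466)), (np.int64(520), np.int64(556))] [((np.int64(399), np.int64(406)), array([ 537.8, -108.7,    9. ])), ((np.int64(520), np.int64(556)), array([599.9, -28.3, 232. ]))]
320 [(np.int64(456), np.int64(462)), (np.int64(513), np.int64(548))] [((np.int64(456), np.int64(462)), array([ 604.4, -175.4,    9. ])), ((np.int64(513), np.int64(548)), array([601.1, -63.6, 232. ]))]
360 [(np.int64(508), np.int64(542))] [((np.int64(508), np.int64(542)), array([ 680.9, -218.5,    9. ])), ((np.int64(508), np.int64(542)), array([601.8, -88.9, 232. ]))]
[495.02034398 -27.26839206 331.0772448 ] [-1.  -1.4 -0.3]
```

```bash
python3 - <<'E'
from d import *
delta([626,-45,325],down(-.27,.025))
E
```

```text
at [495.  -27.3 331.1] F [-1.  -1.4 -0.3] t 5.2 
 shift [130.1 -15.8 -18.3] turn [-0.007 -0.019  0.103]
```

```bash
python3 -m jog '[{"x":50,"y":-10,"z":-9,"ax":-0.007,"ay":-0.019,"az":0.103,"grip":60},{"x":90,"y":-16,"z":-18,"ax":-0.007,"ay":-0.019,"az":0.103,"grip":60},{"x":120,"y":-16,"z":-18,"ax":-0.007,"ay":-0.019,"az":0.103,"grip":60},{"x":130,"y":-16,"z":-18,"ax":-0.007,"ay":-0.019,"az":0.103,"grip":60},{"x":130,"y":-16,"z":-18,"ax":-0.007,"ay":-0.019,"az":0.103,"grip":60}]'; python3 - <<'E'
from d import *
import pickle
w=get_image("wrist"); cv2.imwrite("pics/w10.png",w["color"][:,:,::-1]); pickle.dump(w,open("w10.pkl","wb"))
s=read_state(); print(s["qpos"].round(3))
delta([598,-45,224],down(-.27,.025))
E
```

```text
clock: 5.7
eef_pos: [623.3, -46.1, 320.2]
tool_rot: [-1.57, 0.278, 0.021]
force: [0.2, -0.5, -0.4]
width: 59.8
[-0.363  0.816  0.864  1.224 -0.477  1.605  0.467]
at [622.5 -46.1 321.2] F [0.1 0.2 0.6] t 5.75 
 shift [  3.1 100.1   1.5] turn [-0.002 -0.005 -0.008]
```

View pics/w10.png

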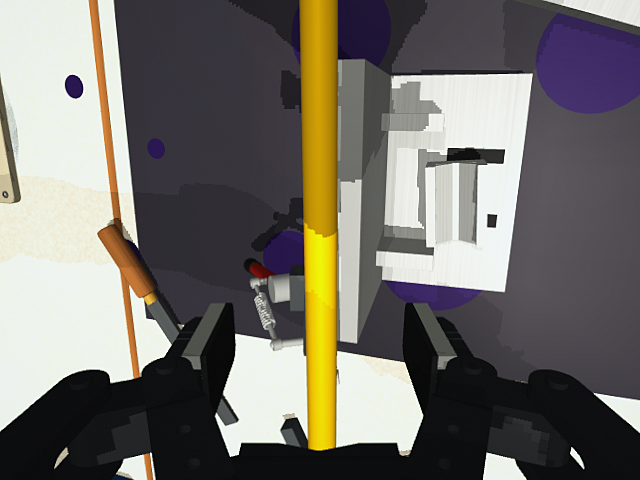

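```bash
python3 -m jog '[{"x":2,"y":35,"z":1,"ax":0,"ay":0,"az":0,"grip":60},{"x":2,"y":65,"z":1,"ax":0,"ay":0,"az":0,"grip":60},{"x":2,"y":85,"z":1,"ax":0,"ay":0,"az":0,"grip":60},{"x":2,"y":98,"z":1,"ax":0,"ay":0,"az":0,"grip":60},{"x":2,"y":98,"z":1,"ax":0,"ay":0,"az":0,"grip":60}]'; python3 - <<'E'
from d import *
import pickle
w=get_image("wrist"); cv2.imwrite("pics/w11.png",w["color"][:,:,::-1])
s=read_state(); print(s["qpos"].round(3))
delta([598,-45,224],down(-.27,.025))
E
```

```text
clock: 6.25
eef_pos: [596.8, -44.2, 227.1]
tool_rot: [-1.57, 0.279, 0.021]
force: [-0.7, 1.0, 0.0]
width: 60.2
[-0.394  0.86   0.84   1.429 -0.516  1.387  0.523]
at [598.  -44.6 228.3] F [ 0.5 -0.6  0.4] t 6.3 
 shift [ 1.1  4.2 -0.4] turn [-0.001 -0.003 -0.006]
```

View pics/w11.png

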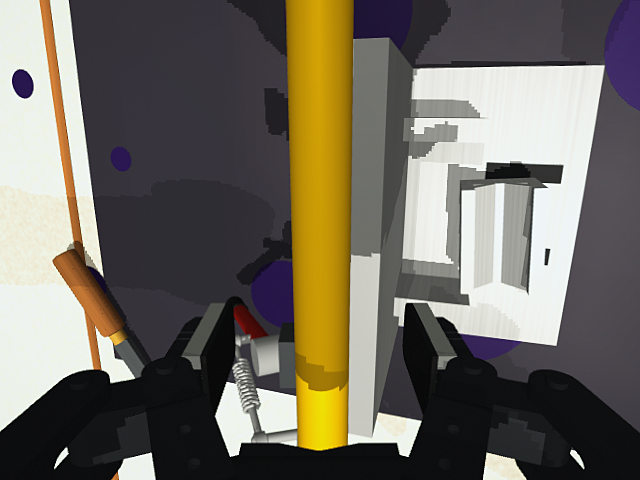

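```bash
python3 -m jog '[{"x":1,"y":2,"z":0,"ax":0,"ay":0,"az":0,"grip":60},{"x":1,"y":4,"z":0,"ax":0,"ay":0,"az":0,"grip":40},{"x":1,"y":4,"z":0,"ax":0,"ay":0,"az":0,"grip":26},{"x":1,"y":4,"z":0,"ax":0,"ay":0,"az":0,"grip":18},{"x":1,"y":4,"z":0,"ax":0,"ay":0,"az":0,"grip":8}]'; python3 -m jog '[{"x":0,"y":0,"z":0,"ax":0,"ay":0,"az":0,"grip":0},{"x":0,"y":0,"z":0,"ax":0,"ay":0,"az":0,"grip":0},{"x":0,"y":0,"z":0,"ax":0,"ay":0,"az":0,"grip":0}]'; python3 - <<'E'
from d import *
w=get_image("wrist"); cv2.imwrite("pics/w12.png",w["color"][:,:,::-1])
delta([598,-45,224],down(-.27,.025))
E
```

```text
clock: 6.8
eef_pos: [598.4, -44.8, 224.7]
tool_rot: [-1.571, 0.276, 0.022]
force: [-1.3, 1.1, 3.4]
width: 15.6
clock: 7.1
eef_pos: [598.4, -44.8, 224.7]
tool_rot: [-1.571, 0.276, 0.022]
force: [-2.2, 0.7, 6.2]
width: 16.4
at [598.4 -44.8 224.7] F [-1.4  0.4  5.5] t 7.15 
 shift [-0.2  0.8 -0.2] turn [-0.    -0.003 -0.006]
```

View pics/w12.png

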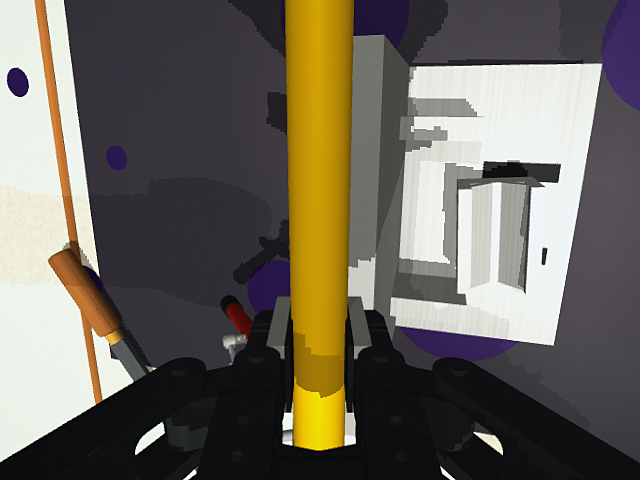

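```bash
python3 -m jog '[{"x":-4.5,"y":0.1,"z":0,"ax":0,"ay":0,"az":-0.02,"grip":0},{"x":-11.2,"y":0.4,"z":0,"ax":0,"ay":0,"az":-0.05,"grip":0},{"x":-17.9,"y":0.8,"z":0,"ax":0,"ay":0,"az":-0.08,"grip":0},{"x":-24.6,"y":1.5,"z":0,"ax":0,"ay":0,"az":-0.11,"grip":0},{"x":-31.2,"y":2.4,"z":0,"ax":0,"ay":0,"az":-0.14,"grip":0}]'; python3 - <<'E'
from d import *
import pickle
t=get_image("scene");crop(t,180,180,420,340,3.3,"pics/s13.png"); pickle.dump(t,open("s13.pkl","wb"))
w=get_image("wrist"); cv2.imwrite("pics/w13.png",w["color"][:,:,::-1])
s=read_state(); print(s["qpos"].round(3),s["width"],s["torque"])
delta([538.5,-45,232.5],down(-.0,.022))
E
```

```text
clock: 7.65
eef_pos: [568.2, -45.4, 230.6]
tool_rot: [-1.572, 0.133, 0.022]
force: [-1.0, 0.1, 3.5]
width: 16.4
[-0.46   0.741  0.864  1.653 -0.548  1.161  0.586] 16.219135956946214 [-0.10338064  0.06135554  0.03909242]
at [567.  -45.3 230.8] F [-0.6  0.1  1.2] t 7.75 
 shift [-28.4   2.1   0.9] turn [-0.    -0.001 -0.135]
```

View pics/s13.png

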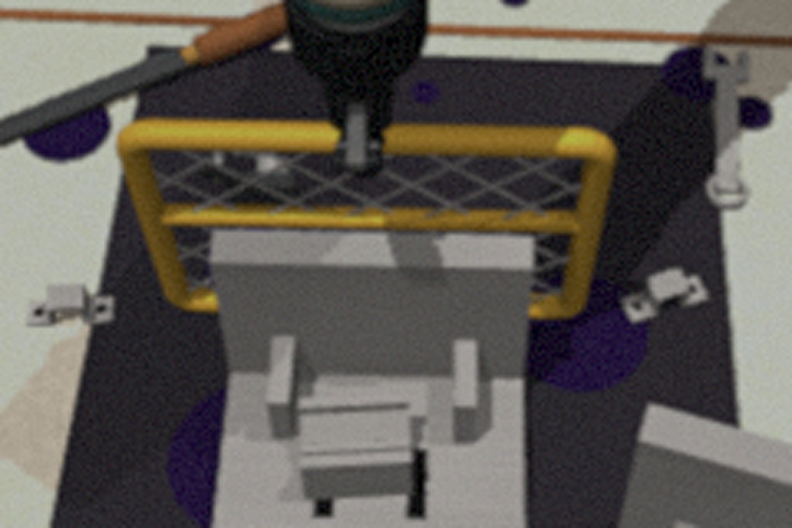

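```bash
python3 -m jog '[{"x":-6.7,"y":0.4,"z":0,"ax":0,"ay":0,"az":-0.03,"grip":0},{"x":-13.4,"y":0.8,"z":0,"ax":0,"ay":0,"az":-0.06,"grip":0},{"x":-20.1,"y":1.4,"z":0,"ax":0,"ay":0,"az":-0.09,"grip":0},{"x":-25.6,"y":2.1,"z":0,"ax":0,"ay":0,"az":-0.115,"grip":0},{"x":-29.2,"y":2.7,"z":0,"ax":0,"ay":0,"az":-0.131,"grip":0}]'; python3 - <<'E'
from d import *
import pickle
for n in ("top","scene","wrist"):
    im=get_image(n); pickle.dump(im,open(f"{n}14.pkl","wb")); cv2.imwrite(f"pics/{n}14.png",im["color"][:,:,::-1])
s=read_state(); print(s["qpos"].round(3),s["width"],s["tool_rot"])
delta([538.5,-45,232.5],down(-.0,.022))
crop(pickle.load(open("scene14.pkl","rb")),180,160,420,320,3.3,"pics/s14.png")
E
```

```text
clock: 8.25
eef_pos: [539.4, -46.0, 232.6]
tool_rot: [-1.571, 0.002, 0.022]
force: [-1.7, 1.1, 10.3]
width: 16.2
[-0.511  0.633  0.876  1.845 -0.591  0.951  0.654] 15.85886527570595 [-1.57060606  0.00321058  0.02237379]
at [539.5 -45.9 232.6] F [-0.8  0.9  8.6] t 8.4 
 shift [-1.   0.1  1. ] turn [-0.     0.    -0.003]
```

View pics/s14.png

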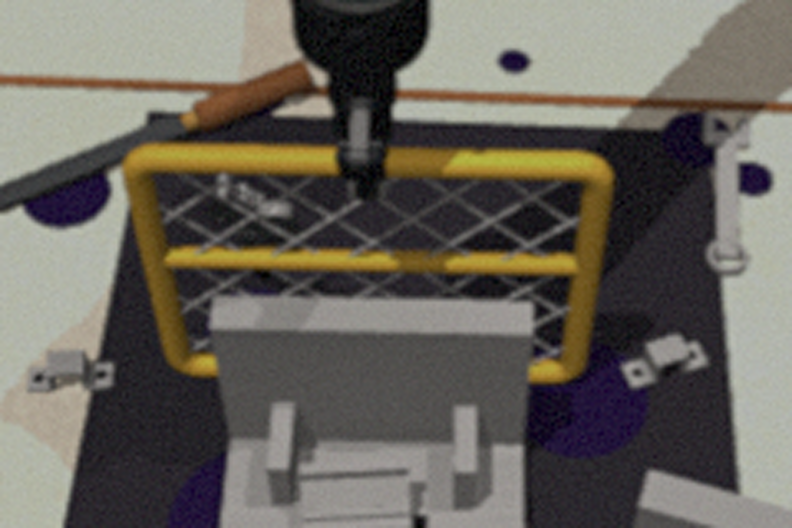

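View pics/wrist14.png

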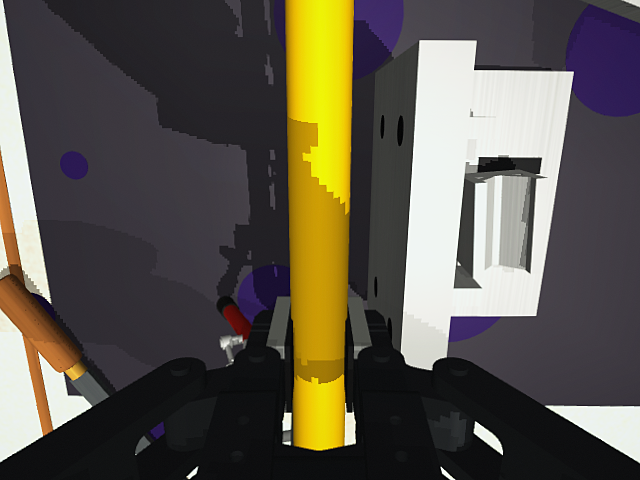

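View pics/top14.png

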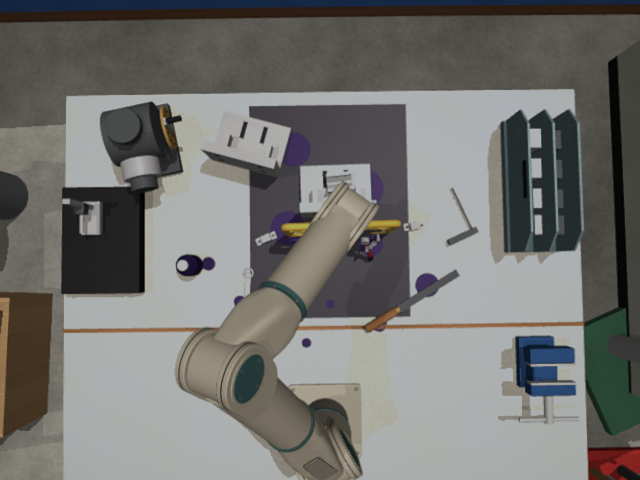

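```bash
python3 - <<'E'
from h import *
import pickle
d=pickle.load(open("im0.pkl","rb"))
A={"s0":d["scene"],"s14":pickle.load(open("scene14.pkl","rb")),"t0":d["top"],"t14":pickle.load(open("top14.pkl","rb"))}
def runs(im,c):
    hsv=cv2.cvtColor(cv2.GaussianBlur(im["color"],(3,3),0),cv2.COLOR_RGB2HSV); m=cv2.inRange(hsv,(17,140,50),(35,255,255))
    x=np.nonzero(m[:,c])[0]; return [(int(r[0]),int(r[-1])) for r in np.split(x,np.nonzero(np.diff(x)>1)[0]+1) if len(r)>1]
for n,cs in (("s0",(239,241,343,346,349)),("s14",(239,241,343,346,349)),("t0",(292,300,380,386)),("t14",(286,292,300,384,388,392))):
    for c in cs:
        r=runs(A[n],c); im=A[n]
        f=lambda q,z:onplane(im,[c,(q[0]+q[1])/2],z)[:2].round(1)
        if r: print(n,c,r,"first@z top",f(r[0],232 if n[1]=='0' else 240),"last@9",f(r[-1],9))
E
```

```text
s0 239 [(195, 198), (230, 238), (253, 255), (269, 274)] first@z top [ 504.2 -154.4] last@9 [ 544.  -174.7]
s0 241 [(230, 238), (252, 255), (269, 275)] first@z top [ 600.  -137.9] last@9 [ 545.2 -169.8]
s0 343 [(232, 241), (254, 257), (270, 276)] first@z top [597.2  58.8] last@9 [537.4  71.9]
s0 346 [(232, 241), (252, 257), (272, 276)] first@z top [596.9  64.6] last@9 [539.9  79. ]
s0 349 [(232, 241), (252, 257), (271, 276)] first@z top [596.6  70.3] last@9 [538.1  86.1]
s14 239 [(195, 198), (203, 212), (237, 240), (267, 273)] first@z top [ 511.2 -152.5] last@9 [ 539.8 -175.2]
s14 241 [(203, 212), (237, 240), (267, 273)] first@z top [ 540.1 -144.8] last@9 [ 539.6 -170.5]
s14 343 [(205, 214), (238, 243), (270, 275)] first@z top [535.9  58.3] last@9 [536.   71.9]
s14 346 [(205, 214), (237, 242), (269, 275)] first@z top [535.7  64.2] last@9 [534.2  79. ]
s14 349 [(205, 213), (236, 243), (269, 275)] first@z top [534.1  70.2] last@9 [533.9  86.1]
t0 292 [(200, 205), (215, 218), (231, 234)] first@z top [596.4  73. ] last@9 [533.8  85.1]
t0 300 [(200, 205), (216, 218), (230, 234)] first@z top [596.2  53.2] last@9 [535.   62.1]
t0 380 [(197, 202), (214, 215), (228, 231)] first@z top [ 600.8 -145.9] last@9 [ 538.9 -168.4]
t0 386 [(197, 202), (212, 215), (223, 230)] first@z top [ 600.6 -160.9] last@9 [ 547.3 -185.9]
t14 286 [(224, 233)] first@z top [531.4  88.2] last@9 [545.6 102.2]
t14 292 [(223, 235)] first@z top [530.   73.4] last@9 [543.9  85. ]
t14 300 [(223, 235)] first@z top [529.7  53.7] last@9 [543.6  61.9]
t14 384 [(221, 228), (231, 232)] first@z top [ 537.8 -153.7] last@9 [ 532.9 -179.8]
t14 388 [(220, 231)] first@z top [ 535.2 -163.5] last@9 [ 550.1 -191.7]
t14 392 [(220, 229)] first@z top [ 537.6 -173.5] last@9 [ 552.8 -203.3]
```

```bash
python3 -m jog '[{"x":0,"y":0,"z":0,"ax":0,"ay":0,"az":0,"grip":0},{"x":0,"y":0,"z":0,"ax":0,"ay":0,"az":0,"grip":0},{"x":0,"y":0,"z":0,"ax":0,"ay":0,"az":0,"grip":0},{"x":0,"y":0,"z":0,"ax":0,"ay":0,"az":0,"grip":0},{"x":0,"y":0,"z":0,"ax":0,"ay":0,"az":0,"grip":0}]'; python3 - <<'E'
from d import *
import pickle
t=get_image("top"); d=pickle.load(open("im0.pkl","rb"))["top"]
crop(t,240,160,440,270,4,"pics/t15.png")
df=cv2.absdiff(t["color"],d["color"]).max(2)
# named bystanders: bottle, spanner, clips, file, try square
for n,(a,b,c,e) in dict(bottle=(172,250,206,280),spanner=(240,262,256,325),clipL=(254,229,279,247),clipR=(402,219,426,232),file=(362,268,460,334),square=(444,185,480,246)).items():
    print(n,(df[b:e,a:c]>60).sum())
s=read_state(); print(s["qd"].round(4)); delta([539,-46,232.6],down(0,.022))
E
```

```text
clock: 8.9
eef_pos: [540.0, -46.0, 232.6]
tool_rot: [-1.571, 0.003, 0.023]
force: [-1.9, 1.2, 10.9]
width: 16.3
bottle 0
spanner 246
clipL 0
clipR 0
file 0
square 0
[ 0.0011  0.0012  0.0013  0.0002 -0.0002  0.0007  0.0021]
at [540.  -46.  232.6] F [-2.1  1.5  9.8] t 8.95 
 shift [-1.  0. -0.] turn [ 0.     0.001 -0.003]
```

View pics/t15.png

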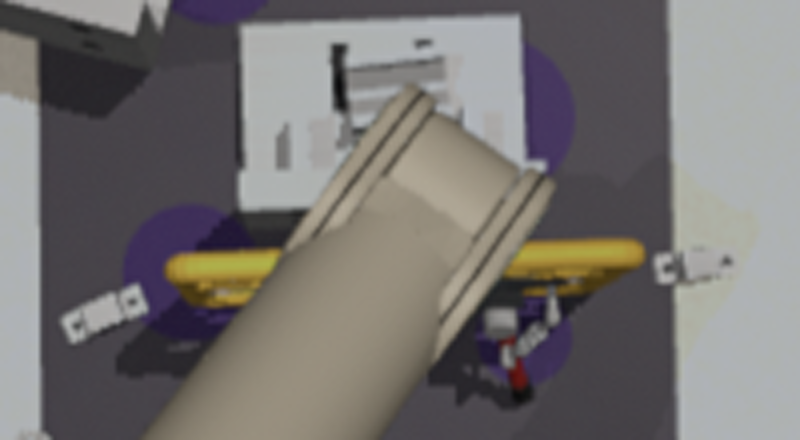

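The guard stands upright in the grip with the red leg down (crop about (515,375)). The spanner pixels changed only because the arm now covers that spot in the top view; in the scene view it hasn't moved.

```bash
python3 -c "
from cell import *
print(finish_job())"
```

```text
the job is handed in; nothing more can be done
None
```

The guard is standing upright with its kickstand down, and the gripper is still holding it by the top pipe. I pushed the kickstand over centre with closed fingers while the guard leaned on the plate. Then I gripped the top pipe and swung the guard up about its bottom pipe. It was handed in at about 9 s of the 45 s.

**Last checks:**
- **Kickstand:** it shows fully down in the top and wrist views.
- **Upright:** the tool is within 0.003 rad of vertical. In the scene view the top and bottom pipes lie over each other within about 1.5 mm.
- **Grip and bench contact:** the opening is steady at 16 mm. The 18 mm pipe should read 18; I put the difference down to pad give. About 10 N upward on the tool shows the bottom pipe is pressed onto the bench.
- **Other things:** the bottle, both clips, the file and the try square showed no change in the top view. The vee block showed no sign of being moved, but I did not measure it.

**Where checks failed or disagreed:**
- **Bottom pipe position:** the scene view puts it about 4 mm nearer the robot than before, while the arm's own position puts it near its starting place. About 2 mm of rolling is expected, and the camera is good to about 2 mm. I left it.
- **Spanner:** the top-view comparison failed because the arm covers it there, but it looks unmoved in the scene view.
- **Push:** partway through, the arm reached the limit of two wrist joints. I turned the tool back to vertical to finish.

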